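# Find the stamped crate and push it to the dispatch rail

### The job

Two alike closed crates of brass plaques stand on the chaser's bench, and one has the workshop's mark burnt into its underside. With the fingertips, tip both crates over towards the robot, so that each lies on its long side with its underside facing the dispatch rail, and see which one is stamped; then push that one, just as it lies, square up against the rail between the two cartons. Leave the other lying where it was tipped, pick nothing up, and do not disturb the other things on the bench.

Things in the scene. Friction and masses are not known exactly. Their poses are not given: they have to be found in the camera images.
- crate_stamped: Closed slatted pine crate, the one with a dark burnt mark (68 mm ring with a cross in it) on its underside. As it stands at the start: 100 mm deep (its x), 140 mm wide (its y), 105 mm high (its z), 0.5 to 0.9 kg, centre of mass 30 mm up. Origin: centre of its underside; z up to its lid; x axis away from the robot within 7 degrees. Tipped, its origin is 50 mm up and its z axis points to the robot.
- crate_plain: The other crate, alike but with a bare underside; same origin and axes. Each has 4 mm rubber strips under its long (140 mm) sides that grip the bench: pushed level 80 to 100 mm up on the far long side it tips about the near bottom edge without sliding, and past about 60 degrees falls over onto its side by itself. Lying on its side, pushed level below 35 mm height it slides.
- rail: Dispatch rail: fixed dark wooden batten 1000 mm long (its y), 30 mm deep, 35 mm high, screwed to the bench beyond the crates. Origin: middle of its front face (towards the robot), at the bench; its x axis points away from the robot, square to that face. A tipped crate whose underside is against it has its origin at x = 0 in this frame.
- carton_left: Sealed carton, 100 mm (x) by 120 mm (y) by 75 mm high, waiting against the rail left of the clear stretch; its origin is the centre of its underside. Not to be disturbed.
- carton_right: Sealed carton, 120 mm (x) by 100 mm (y) by 60 mm high, waiting against the rail right of the clear stretch; its origin is the centre of its underside. Not to be disturbed.
- punch_tin: Aluminium tin of upright punches between the crates, 60 mm across, 85 mm high, punches up to 121 mm; its origin is the centre of its underside. Not to be disturbed.
- jar: Glass jar with a metal lid in the middle of the bench, nearer the robot than the tin, 66 mm across, 85 mm high; its origin is the centre of its underside. Not to be disturbed.
- hammer: Chasing hammer 240 mm long, 29 mm high, lying left of the crates, head at +x of its frame; its origin is on the bench near its middle. Not to be disturbed.
- tape_roll: Roll of tape lying flat right of the crates, 96 mm across, 24 mm high; its origin is the centre of its underside. Not to be disturbed.
- pitch_bowl: Heavy iron pitch bowl on a rubber ring at the right near the robot, 168 mm across, 88 mm high; its origin is the centre of its underside. Not to be disturbed.
Mind the look-alikes: they are no part of the job. What is shaped like the crate_plain but blue or turquoise is not meant.

How it is judged:
By the outcome, as a careful person would: the job done as asked, in the order asked, and still so for the second after the job is handed in, with the robot touching nothing.
It also fails if it takes over 62 s, if anything falls off the work surface, if the arm or the gripper's body presses on something with over 40 N, if the wrist force passes 120 N, or if a joint passes its speed limit or range.

### The arm

A 6-joint arm with a two-finger parallel gripper is mounted at the origin on the work surface. World frame = base frame: x ahead of the robot, y to its left, z up, the work surface at z = 0. Lengths are in mm, angles in rad, forces in N, time in s.
With the tool pointing down it reaches from about 350 to 725 mm from the base axis. Payload 4.3 kg.
Tool frame: the origin (TCP) lies on the front face of the gripper's body, between the roots of the fingers; the fingertips stand 73 mm ahead of it and the grasp point (between the pads) lies 54 mm ahead of it; z points along the fingers, y is the line along which they close (so a half turn about z gives the same grasp; the last joint's range is limited). The gripper opens to 85 mm and grips with 20 to 120 N. Pads are 22 mm wide; open, the fingers measure 114 mm over their backs; the gripper's body (76 mm by 85 mm) begins 54 mm behind the grasp point. The pads swing forward as they close: fully open they stand 13 mm farther back than shut.
Start: joints at [1.105, 0.377, 0.081, 1.274, 0, 1.46], TCP at [200.301, 539.016, 303.929] pointing down, gripper open.
Joint ranges: [-2.72, 2.72], [-0.84, 1.66], [-1.02, 1.22], [-1.77, 2.12], [-1.37, 1.28], [-3.14, 3.14]. Speed limits (rad/s): [2.57, 2.57, 3.14, 3.14, 3.14, 3.14].

### API

Orientations are given as a unit quaternion [w, x, y, z].
In Python, from cell import bot gives the robot as it stands. Calls block until the motion is done:
- bot.goto(position, orientation): joint-space move of the TCP to a pose.
- bot.line_to(position, vel=150, rotation=None, guard=None): straight line of the TCP; rotation=None keeps the orientation; vel is the mean speed in mm/s. With guard (N) it stops when the force on the tool has changed by that much, and returns True; else False.
- bot.movej(angles): joint-space move.
- bot.open() and bot.grab(force=None): open the fingers fully, or close them until they stop; force is the grip in N (None keeps the last).
- bot.wait(seconds).
- bot.solve_ik(position, orientation): joint angles nearest the present ones, or None.
- bot.snapshot(name): name is "scene" or "top"; returns a dict with "pixels" (480x640x3 uint8, red, green, blue), "mtx" (3x3 intrinsics, pixels), "dist_coeffs" ([k1, k2, p1, p2, k3] as OpenCV has them; the pictures are not rectified), "cam_to_world" (4x4, takes a point from camera to world coordinates). Camera axes: x right, y up, looking along -z (the intrinsics and any distortion apply to the point x, -y, -z); pixel columns grow to the right and rows downward; lengths in mm; the calibration is good to about 2 mm. A picture is of the moment at which its call begins. There is no depth.
A pose or a line that the arm cannot do raises bot.MotionError and nothing moves.
- bot.sign_off(): hands the job in, once; it reports no verdict.
Trained networks look in the newest picture that a camera, given by its name, has taken for a name from the list of things; names that differ only in an ending like _2 or _b are one class to them, and where a whole thing is asked for, a point or a joint stands for the part that bears it (a point fixed in the world has none). Each returns a list of dicts, best first, with "score" (0 to 1); they miss things now and then, are a little off and sometimes report something else, mostly with a low value. They report only what shows in the picture. A call takes as long as a camera call. They do not tell look-alikes from the thing itself.
- bot.cut_out(camera, name): "pixels" (480x640 bool, what is visible of it) and "rect" ([left, top, right, bottom] in pixels, round what is visible of it).
- bot.landmark_of(camera, name): "uv" ([column, row] in pixels: a listed point, or the origin of a listed thing).
Readings, each from a call of its own:
- bot.current_t(): time.
- bot.current_qpos(): joint angles.
- bot.current_qd(): joint speeds.
- bot.current_joint_efforts(): joint torques, N m.
- bot.current_tool_pos(): TCP position.
- bot.current_orientation(): TCP orientation.
- bot.current_force(): force on the tool from outside, world axes, zero at the start.
- bot.current_moment(): the same for the moment, N m.
- bot.current_width(): opening from 0.0 (shut) to 1.0 (fully open).
Only numpy, scipy, OpenCV 4.12 (cv2) and the standard library are available. Lean on these libraries where they do the work, as an engineer would, in place of code of your own. Each camera call takes 0.05 s, during which the arm holds its last target. There are 200 camera calls.

## Working session

There is one attempt and no reset: what is moved stays moved. The work goes in short steps, each a Python script; the robot and the scene stay as the last script left them, time stands still between calls to the robot, and variables do not carry over. Pictures are saved under pics/ and viewed, on a budget of 10 in all, crops included, one or two more only if the job needs it, and the job is handed in when it is done.

```bash
ls; mkdir -p pics; cat > h.py <<'E'
import numpy as np, cv2
from cell import bot
def snap(n,save=None):
    s=bot.snapshot(n)
    if save: cv2.imwrite('pics/'+save,s['pixels'][:,:,::-1])
    return s
def ray(s,uv):
    p=cv2.undistortPoints(np.array([[uv]],float),np.array(s['mtx'],float),np.array(s['dist_coeffs'],float))[0,0]
    T=np.array(s['cam_to_world']); d=T[:3,:3]@np.array([p[0],-p[1],-1]); return T[:3,3],d
def at(s,uv,z):
    o,d=ray(s,uv); return o+d*(z-o[2])/d[2]
def proj(s,P):
    T=np.linalg.inv(np.array(s['cam_to_world'])); P=np.atleast_2d(np.array(P,float))
    c=P@T[:3,:3].T+T[:3,3]; c=c*[1,-1,-1]
    return cv2.projectPoints(c,np.zeros(3),np.zeros(3),np.array(s['mtx'],float),np.array(s['dist_coeffs'],float))[0][:,0]
E
python3 - <<'E'
from h import *
names=['crate_plain','rail','carton_left','carton_right','punch_tin','jar','hammer','tape_roll','pitch_bowl']
for c in ['scene','top']:
    s=snap(c,c+'0.png'); print(c,np.array(s['cam_to_world'])[:3,3].round(),s['mtx'][0][0])
    for n in names:
        for l in bot.landmark_of(c,n): print(n,np.round(l['uv']),round(l['score'],2),at(s,l['uv'],0).round()[:2])
print(bot.current_t())
E
```

```text
pics
scene [1153. -294.  960.] 440.73435157847877
crate_plain [228. 220.] 0.91 [ 285. -183.]
crate_plain [268. 296.] 0.73 [ 572. -171.]
crate_plain [349. 170.] 0.73 [254. 229.]
crate_plain [486. 248.] 0.2 [696. 416.]
rail [356. 320.] 0.67 [728.  -5.]
rail [409. 182.] 0.25 [388. 368.]
carton_left [483. 246.] 0.76 [687. 413.]
carton_right [180. 360.] 0.76 [ 640. -413.]
punch_tin [328. 267.] 0.86 [559.   2.]
jar [307. 239.] 0.57 [449.  -7.]
hammer [410. 182.] 0.85 [387. 372.]
tape_roll [172. 301.] 0.58 [ 478. -393.]
pitch_bowl [149. 255.] 0.56 [ 310. -413.]
top [ 277.   20. 1162.] 541.283684091178
crate_plain [205. 358.] 0.96 [256. 234.]
crate_plain [403. 349.] 0.87 [ 287. -182.]
crate_plain [396. 220.] 0.84 [ 566. -166.]
rail [323. 148.] 0.93 [729.  -0.]
carton_left [514. 343.] 0.29 [ 306. -417.]
carton_right [503. 188.] 0.75 [ 647. -409.]
punch_tin [318. 219.] 0.56 [564.   5.]
jar [326. 270.] 0.68 [451. -15.]
hammer [143. 296.] 0.85 [384. 375.]
hammer [505. 188.] 0.54 [ 648. -411.]
pitch_bowl [513. 342.] 0.92 [ 307. -417.]
pitch_bowl [322. 151.] 0.61 [722.   2.]
1.0
```

View pics/scene0.png

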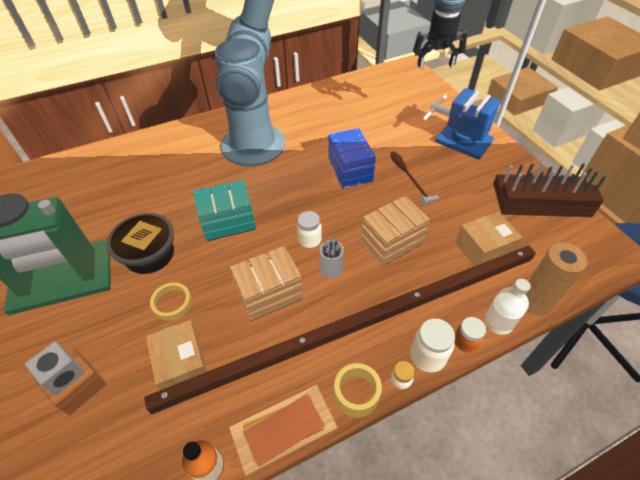

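View pics/top0.png

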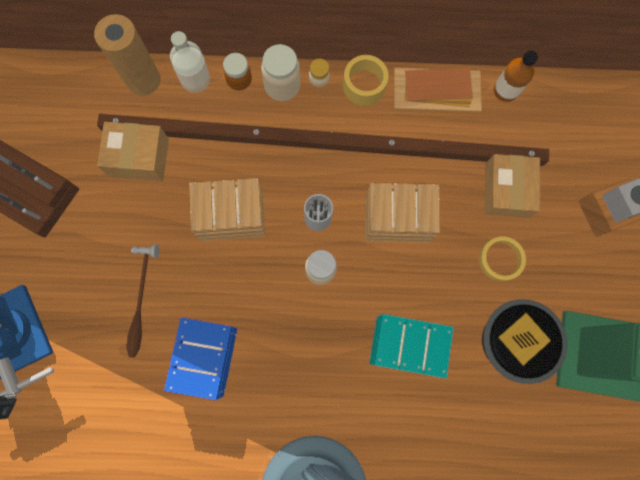

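Scene view: the pine crates are at (395,230) and (267,282), with the blue (352,158) and turquoise (224,210) look-alikes nearer the robot. In the top view the pine ones are at (226,208) and (403,211). The two pine ones are meant. Next I fit box poses to the masks.

```bash
cat > fit.py <<'E'
from h import *
from scipy.optimize import minimize
def box(p,d):  # p=x,y,yaw; d=dx,dy,dz ; origin centre of underside
    c,s=np.cos(p[2]),np.sin(p[2]); R=np.array([[c,-s],[s,c]])
    q=np.array([[i*d[0]/2,j*d[1]/2] for i in(-1,1) for j in(-1,1)])@R.T+p[:2]
    return np.vstack([np.c_[q,np.zeros(4)],np.c_[q,np.full(4,d[2])]])
def sil(s,P):
    m=np.zeros((480,640),np.uint8); h=cv2.convexHull(proj(s,P).astype(np.float32))
    cv2.fillConvexPoly(m,np.round(h*16).astype(np.int32),1,shift=4); return m>0
def fit(views,p0,d):  # views: (s,mask)
    def cost(v):
        p=[v[0],v[1],v[2]/300]; return sum(1-(a&m).sum()/(a|m).sum() for s,m in views for a in [sil(s,box(p,d))])
    best=min((minimize(cost,[p0[0],p0[1],p0[2]*300+o],method='Nelder-Mead',options=dict(initial_simplex=np.array([p0[0],p0[1],p0[2]*300+o])+np.array([[0,0,0],[15,0,0],[0,15,0],[5,5,20]]))) for o in(-15,15)),key=lambda r:r.fun)
    return best.x[:2].round(1),round(best.x[2]/300,4),round(best.fun/len(views),3)
E
python3 - <<'E'
from fit import *
S={c:snap(c) for c in('scene','top')}
def masks(name,p0,d):
    out=[]
    for c in S:
        a=sil(S[c],box(p0,d)); b=[(( a&r['pixels']).sum()/(a|r['pixels']).sum(),r) for r in bot.cut_out(c,name)]
        b=[x for x in b if x[0]>.4]
        if b: out.append((S[c],max(b,key=lambda x:x[0])[1]['pixels']))
    return out
for lab,n,p,d in [('L','crate_plain',(565,175,0),(100,140,105)),('R','crate_plain',(568,-168,0),(100,140,105)),('turq','crate_plain',(287,-182,0),(100,140,105)),('blue','crate_plain',(256,234,-1.3),(100,140,105)),
  ('cl','carton_left',(687,413,0),(100,120,75)),('cr','carton_right',(645,-410,0),(120,100,60)),('rail','rail',(743,0,0),(30,1000,35))]:
    V=masks(n,p,d); print(lab,len(V),*(fit(V,p,d) if V else ()), [fit([v],p,d) for v in V] if len(V)>1 else '')
s=S['top']
for uv in [(100,124),(546,158)]: print(at(s,uv,35).round(1))
E
```

```text
L 0 
R 2 [ 568.5 -165.5] -0.0081 0.044 [(array([ 565.6, -167.4]), np.float64(-0.0196), np.float64(0.053)), (array([ 569.1, -165.1]), np.float64(-0.0038), np.float64(0.03))]
turq 2 [ 293.2 -183.6] -0.16 0.049 [(array([ 290.9, -184.4]), np.float64(-0.1319), np.float64(0.065)), (array([ 293.1, -183.8]), np.float64(-0.1573), np.float64(0.03))]
blue 2 [258.6 230.4] -1.7222 0.025 [(array([257.7, 229.2]), np.float64(-1.7312), np.float64(0.029)), (array([258.6, 230.3]), np.float64(-1.7223), np.float64(0.015))]
cl 2 [691.8 410. ] -0.0387 0.066 [(array([690. , 410.2]), np.float64(0.0054), np.float64(0.083)), (array([692.5, 410.6]), np.float64(-0.0312), np.float64(0.046))]
cr 2 [ 643.4 -414.2] -0.0423 0.082 [(array([ 635.4, -413.7]), np.float64(-0.0541), np.float64(0.103)), (array([ 644.1, -414. ]), np.float64(-0.0395), np.float64(0.038))]
rail 2 [741.6   0.8] -0.0478 0.154 [(array([740.6,   3.1]), np.float64(-0.051), np.float64(0.105)), (array([7.43e+02, 7.00e-01]), np.float64(-0.0481), np.float64(0.201))]
[754.3 491.5  35. ]
[ 709.3 -492.9   35. ]
```

```bash
cat > q.py <<'E'
from h import *
from scipy.spatial.transform import Rotation as Ro
def quat(yaw,tilt=0):
    # tool z: down, tilted so the tip leans forward (+x') ; tool y along y'
    M=Ro.from_euler('z',yaw).as_matrix()@np.array([[np.cos(tilt),0,np.sin(tilt)],[0,-1,0],[np.sin(tilt),0,-np.cos(tilt)]])
    M[:,1]=np.cross(M[:,2],M[:,0])
    q=Ro.from_matrix(M).as_quat(); return [q[3],q[0],q[1],q[2]]
def quatf(yaw,tilt=0): # half-turned twin
    M=Ro.from_euler('z',yaw).as_matrix()@np.array([[-np.cos(tilt),0,np.sin(tilt)],[0,1,0],[-np.sin(tilt),0,-np.cos(tilt)]])
    M[:,1]=np.cross(M[:,2],M[:,0])
    q=Ro.from_matrix(M).as_quat(); return [q[3],q[0],q[1],q[2]]
E
python3 - <<'E'
from fit import *; from q import *
V=[]
for c in('scene','top'):
    s=snap(c); a=sil(s,box((565,180,0),(100,140,105)))
    r=[(( a&r['pixels']).sum()/(a|r['pixels']).sum(),r) for r in bot.cut_out(c,'crate_stamped')]
    r=[x for x in r if x[0]>.4]
    if r: m=max(r,key=lambda x:x[0])[1]['pixels']
    else:
        g=np.full(a.shape,0,np.uint8); k=np.ones((25,25),np.uint8); g[cv2.dilate(a.astype(np.uint8),k)>0]=2; g[a]=3
        cv2.grabCut(s['pixels'],g,None,np.zeros((1,65)),np.zeros((1,65)),5,cv2.GC_INIT_WITH_MASK); m=(g==1)|(g==3); print('gc',c)
    V.append((s,m)); print(fit([(s,m)],(565,180,0),(100,140,105)))
print(fit(V,(565,180,0),(100,140,105)))
print(bot.current_orientation(),bot.current_t())
for f in(quat,quatf):
  for p in[(645,178,168),(645,-168,168),(570,-168,168)]: print(f.__name__,p,bot.solve_ik(p,f(0)))
  for t in(0.25,0.4,.6): print(f.__name__,t,[bot.solve_ik((x,-168,100),f(0,t)) is not None for x in(370,450,600)])
E
```

```text
(array([563.3, 196.5]), np.float64(0.1138), np.float64(0.049))
(array([565.1, 197.3]), np.float64(0.099), np.float64(0.045))
(array([563.4, 196.4]), np.float64(0.117), np.float64(0.048))
[2.39544560e-05 1.76975374e-01 9.84215278e-01 6.37843170e-05] 2.0
quat (645, 178, 168) [ 0.17452197  0.63113492  0.13810647  1.07776788  0.         -2.96707068]
quat (645, -168, 168) [-0.34991791  0.62588267  0.12872343  1.07363709  0.          2.79167475]
quat (570, -168, 168) [-0.39334592  0.48645298 -0.11092823  0.97341512  0.          2.74824673]
quat 0.25 [True, True, True]
quat 0.4 [True, True, True]
quat 0.6 [False, False, True]
quatf (645, 178, 168) [0.17452197 0.63113492 0.13810647 1.07776788 0.         0.17452197]
quatf (645, -168, 168) [-0.34991791  0.62588267  0.12872343  1.07363709  0.         -0.34991791]
quatf (570, -168, 168) [-0.39334592  0.48645298 -0.11092823  0.97341512  0.         -0.39334592]
quatf 0.25 [True, True, True]
quatf 0.4 [True, True, True]
quatf 0.6 [False, False, True]
```

```bash
cat > tip.py <<'E'
from fit import *; from q import *
def tip(c,yaw,vel=60):
    c=np.array(c,float); u=np.array([np.cos(yaw),np.sin(yaw)]); q=quatf(yaw)
    P=lambda o,z:[*(c+u*o),z]
    bot.goto(P(88,270),q); bot.line_to(P(88,170),200)
    g=bot.line_to(P(-20,170),vel,guard=30); print('guard',g,np.round(bot.current_tool_pos(),1),np.round(bot.current_force(),1))
    bot.wait(.3); bot.line_to(P(20,200),200); bot.line_to(P(30,290),250)
E
python3 - <<'E'
from tip import *
bot.grab(20); tip((564.5,196.8),.11)
s=snap('top','top1.png'); print(bot.current_t())
E
```

```text
guard True [583.2 199.6 180.7] [2.6 1.3 0.8]
7.8167
```

View pics/top1.png

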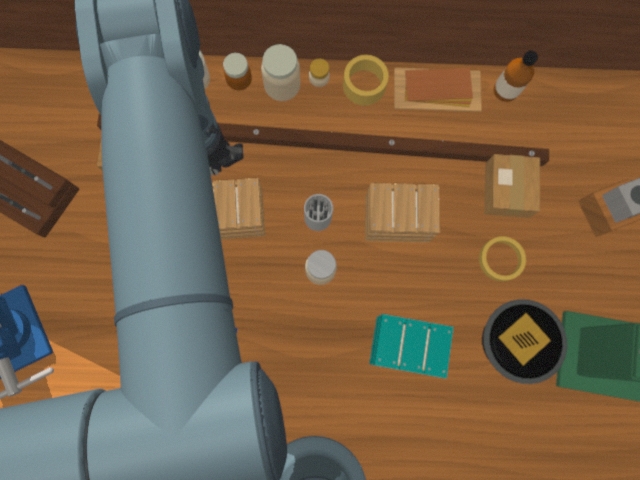

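Contact stuck to the face and lifted the tool when pushed dead level, and the crate dropped back upright. I'll follow the tipping arc instead.

```bash
cat > tip.py <<'E'
from fit import *; from q import *
def tip(c,yaw,vel=80,h=92):
    c=np.array(c,float); u=np.array([np.cos(yaw),np.sin(yaw)]); q=quatf(yaw)
    P=lambda o,z:[*(c+u*o),z]
    bot.goto(P(88,270),q); bot.line_to(P(88,h+73),200)
    bot.line_to(P(61,h+73),vel)
    r=np.hypot(100,h); a=np.arctan2(h,100)
    for t in np.radians([8,16,24,32,40,48,56,64,68]):
        if bot.line_to(P(-50+11+r*np.cos(a+t),73+r*np.sin(a+t)),vel,guard=30): print('guard',np.degrees(t)); break
        print(np.degrees(t).round(),np.round(bot.current_force(),1))
    bot.wait(.2); p=bot.current_tool_pos(); bot.line_to([p[0],p[1],290],250)
E
python3 - <<'E'
from tip import *
tip((564.5,196.8),.11); bot.goto([430,20,330],quatf(0))
s=snap('scene','sc2.png'); print(bot.current_t())
E
```

```text
8.0 [4.5 0.7 0.5]
16.0 [5.  2.3 3. ]
24.0 [4.6 0.6 5.1]
32.0 [4.1 1.2 7.6]
40.0 [2.9 0.6 7.7]
48.0 [ 0.9 -0.1  2.9]
56.0 [-0.   0.1  0.5]
64.0 [ 0.8 -0.6 -0.2]
68.0 [-0.9 -0.4  0.4]
14.1667
```

View pics/sc2.png

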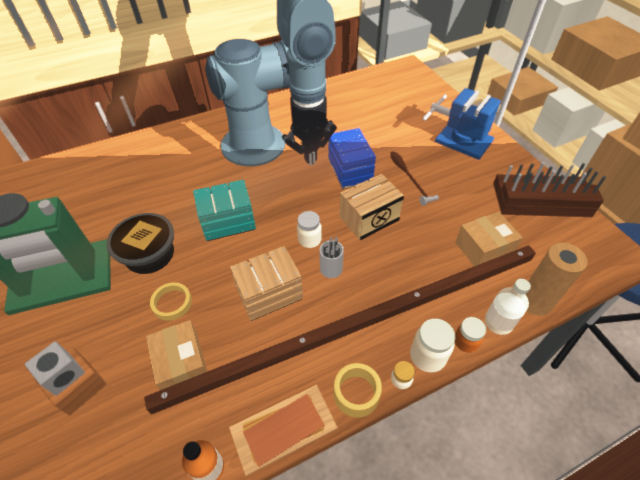

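The left crate lies tipped and carries the ring-and-cross mark at (381,216), so it is the stamped one. Now I tip the right one and refit both.

```bash
python3 - <<'E'
from tip import *
tip((568.5,-165.5),-.008,100); bot.goto([430,0,360],quatf(0))
bot.wait(.1); s=snap('scene','sc3.png'); t=snap('top','top3.png'); print(bot.current_t())
d=(105,140,100)
for lab,p in (('L',(458,187,.11)),('R',(463,-165,0))):
    V=[]
    for c,im in(('scene',s),('top',t)):
        a=sil(im,box(p,d)); r=[((a&r['pixels']).sum()/(a|r['pixels']).sum(),r) for r in bot.cut_out(c,'crate_plain')+(bot.cut_out(c,'crate_stamped') if lab=='L' else [])]
        r=[x for x in r if x[0]>.4]
        if r: V.append((im,max(r,key=lambda x:x[0])[1]['pixels']))
    print(lab,[fit([v],p,d) for v in V], fit(V,p,d) if V else '')
E
```

```text
8.0 [3.9 0.3 1.3]
16.0 [ 5.4 -0.9  5.1]
24.0 [ 3.9 -1.   5.4]
32.0 [ 3.1 -0.3  5.9]
40.0 [ 1.1 -0.7  4. ]
48.0 [1.1 0.4 0.3]
56.0 [ 1.4  0.6 -0.5]
64.0 [-0.3 -0.4 -0.9]
68.0 [-0.6 -0.7  0.1]
21.075
L [(array([458.4, 182.5]), np.float64(0.0977), np.float64(0.045)), (array([459.5, 186.9]), np.float64(0.1194), np.float64(0.073))] (array([459.1, 185.3]), np.float64(0.0968), np.float64(0.066))
R [(array([ 460.8, -166.5]), np.float64(0.0117), np.float64(0.025))] (array([ 460.8, -166.5]), np.float64(0.0117), np.float64(0.025))
```

View pics/sc3.png

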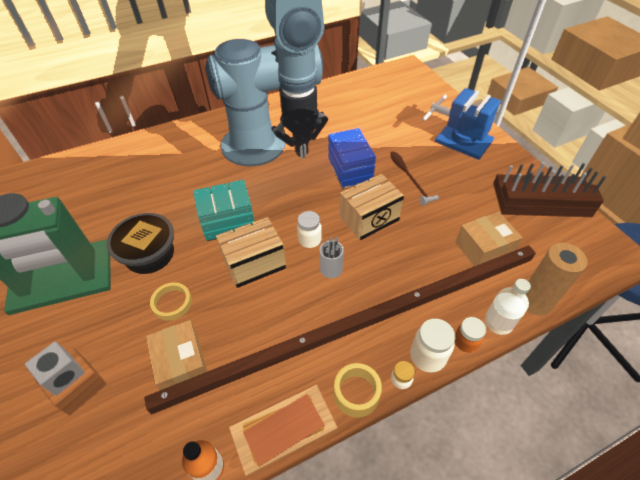

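View pics/top3.png

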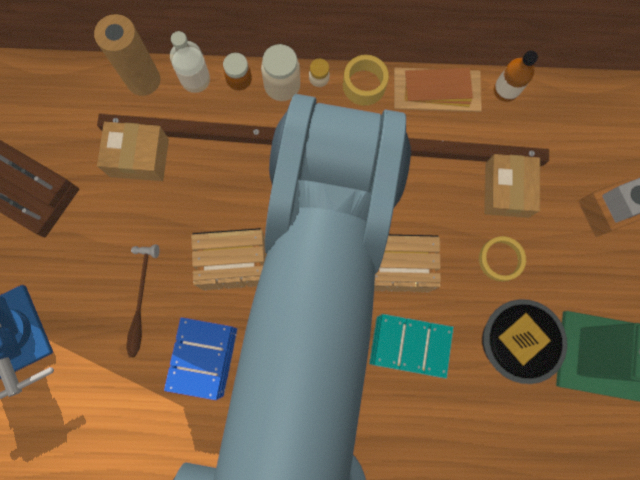

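Both crates lie tipped in the two views. The right one shows a bare underside at (256,260), which agrees with the left being the stamped one. Next I check that the push poses are feasible.

```bash
python3 - <<'E'
from q import *
for t in(.14,.5,.6,.7):
  for z in(76,90,103,140): print(t,z,[(x,bot.solve_ik((x,183,z),quatf(-.046,t)) is not None) for x in(345,380,410,440,480,520,580)])
for t in (.14,.6): print(bot.solve_ik((579,183,76),quatf(-.046,t)))
E
```

```text
0.14 76 [(345, True), (380, True), (410, True), (440, True), (480, True), (520, True), (580, True)]
0.14 90 [(345, True), (380, True), (410, True), (440, True), (480, True), (520, True), (580, True)]
0.14 103 [(345, True), (380, True), (410, True), (440, True), (480, True), (520, True), (580, True)]
0.14 140 [(345, True), (380, True), (410, True), (440, True), (480, True), (520, True), (580, True)]
0.5 76 [(345, False), (380, False), (410, False), (440, True), (480, True), (520, True), (580, True)]
0.5 90 [(345, False), (380, False), (410, False), (440, True), (480, True), (520, True), (580, True)]
0.5 103 [(345, False), (380, False), (410, False), (440, True), (480, True), (520, True), (580, True)]
0.5 140 [(345, False), (380, False), (410, True), (440, True), (480, True), (520, True), (580, True)]
0.6 76 [(345, False), (380, False), (410, False), (440, False), (480, True), (520, True), (580, True)]
0.6 90 [(345, False), (380, False), (410, False), (440, False), (480, True), (520, True), (580, True)]
0.6 103 [(345, False), (380, False), (410, False), (440, False), (480, True), (520, True), (580, True)]
0.6 140 [(345, False), (380, False), (410, False), (440, True), (480, True), (520, True), (580, True)]
0.7 76 [(345, False), (380, False), (410, False), (440, False), (480, False), (520, True), (580, True)]
0.7 90 [(345, False), (380, False), (410, False), (440, False), (480, False), (520, True), (580, True)]
0.7 103 [(345, False), (380, False), (410, False), (440, False), (480, False), (520, True), (580, True)]
0.7 140 [(345, False), (380, False), (410, False), (440, False), (480, False), (520, True), (580, True)]
[ 0.21592934  0.52169244 -0.33657     0.57724992 -0.0361418   0.25948064]
[ 0.27086109  0.40120619 -0.79160813 -0.19844889 -0.17685487  0.26430387]
```

```bash
python3 - <<'E'
from fit import *; from q import *
yr=-.046; n=np.array([np.cos(yr),np.sin(yr)]); t=.14; q=quatf(yr,t)
c=np.array([459.5,186.]); yc=.11
f=c-52.5*np.array([np.cos(yc),np.sin(yc)])+10*np.array([-np.sin(yc),np.cos(yc)])   # contact point on the lid face
T=lambda o,tz:[*(f+n*(o-73*np.sin(t))),tz+73*np.cos(t)]   # o: tip centre past the face point
bot.goto(T(-19,180),q)
print('down',bot.line_to(T(-19,30),180,guard=8),np.round(bot.current_force(),1))
print('push',bot.line_to(T(122,30),80,guard=30),np.round(bot.current_tool_pos()),np.round(bot.current_force(),1))
bot.line_to(T(90,35),150); bot.line_to(T(60,190),250); 
bot.goto([330,-60,330],quatf(0)); s=snap('scene'); tp=snap('top','top4.png'); print(bot.current_t())
d=(105,140,100); V=[]; p=(590,180,0)
for cc,im in(('scene',s),('top',tp)):
    a=sil(im,box(p,d)); r=[((a&r['pixels']).sum()/(a|r['pixels']).sum(),r) for r in bot.cut_out(cc,'crate_plain')+bot.cut_out(cc,'crate_stamped')]
    r=[x for x in r if x[0]>.4]
    if r: V.append((im,max(r,key=lambda x:x[0])[1]['pixels']))
print([fit([v],p,d) for v in V])
E
```

```text
down False [0.1 0.9 0.2]
push False [516. 185. 101.] [-5.3  1.4  1.2]
27.5417
[(array([587.4, 170.4]), np.float64(-0.0015), np.float64(0.055)), (array([590.5, 172.2]), np.float64(-0.049), np.float64(0.035))]
```

View pics/top4.png

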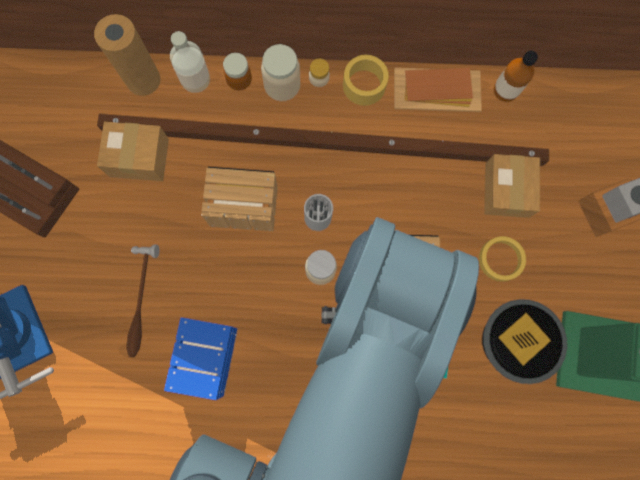

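```bash
python3 - <<'E'
from fit import *; from q import *
yr=-.046; n=np.array([np.cos(yr),np.sin(yr)]); t=.6; q=quatf(yr,t)
f=np.array([537.6,173.5])
T=lambda o,tz:[*(f+n*(o-60*np.sin(t))),tz+60*np.cos(t)]
bot.open(); bot.goto(T(-23,150),q)
print('down',bot.line_to(T(-23,22),150,guard=8))
bot.line_to(T(60,22),60,guard=30); print(np.round(bot.current_tool_pos(),1),np.round(bot.current_force(),1))
print('rail',bot.line_to(T(110,22),30,guard=30),np.round(bot.current_tool_pos(),1),np.round(bot.current_force(),1))
bot.wait(.2); print(np.round(bot.current_force(),1),(np.array(bot.current_tool_pos())[:2]-f)@n+60*np.sin(t))
p=np.array(bot.current_tool_pos()); b=p-[*(40*n),0]; bot.line_to(b,100); bot.line_to([*b[:2],230],200)
bot.goto([330,-60,330],quatf(0)); s=snap('scene','sc5.png'); tp=snap('top','top5.png'); print(bot.current_t())
d=(105,140,100); p=(680,170,0)
for cc,im in(('scene',s),('top',tp)):
    a=sil(im,box(p,d)); r=[((a&r['pixels']).sum()/(a|r['pixels']).sum(),r) for r in bot.cut_out(cc,'crate_plain')+bot.cut_out(cc,'crate_stamped')]
    r=[x for x in r if x[0]>.4]
    if r: print(cc,fit([(im,max(r,key=lambda x:x[0])[1]['pixels'])],p,d))
b=cv2.imread('pics/top5.png')[90:250,90:330]; c=cv2.imread('pics/sc5.png')[180:340,300:540]
cv2.imwrite('pics/c5.png',cv2.resize(np.vstack([b,c]),None,fx=1.8,fy=1.8,interpolation=cv2.INTER_CUBIC))
E
```

```text
down False
[562.4 172.1  70.4] [-4.6 -0.1  1.6]
rail True [587.9 170.1  66.1] [ 0.4  0.2 -0.1]
[0.9 0.4 0.7] 84.33012917310784
36.4667
scene (array([678.4, 167.5]), np.float64(0.0189), np.float64(0.123))
top (array([682.8, 167.1]), np.float64(-0.0179), np.float64(0.041))
```

View pics/c5.png

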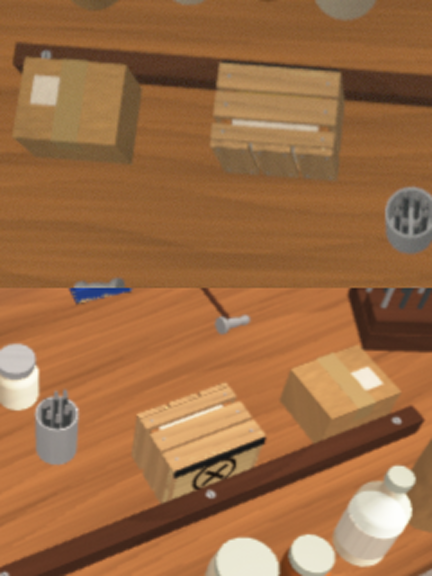

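```bash
python3 - <<'E'
import cv2
b=cv2.imread('pics/sc5.png')[225:300,365:465]
cv2.imwrite('pics/c6.png',cv2.resize(b,None,fx=8,fy=8,interpolation=cv2.INTER_CUBIC))
E
```

```text
(no output)
```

View pics/c6.png

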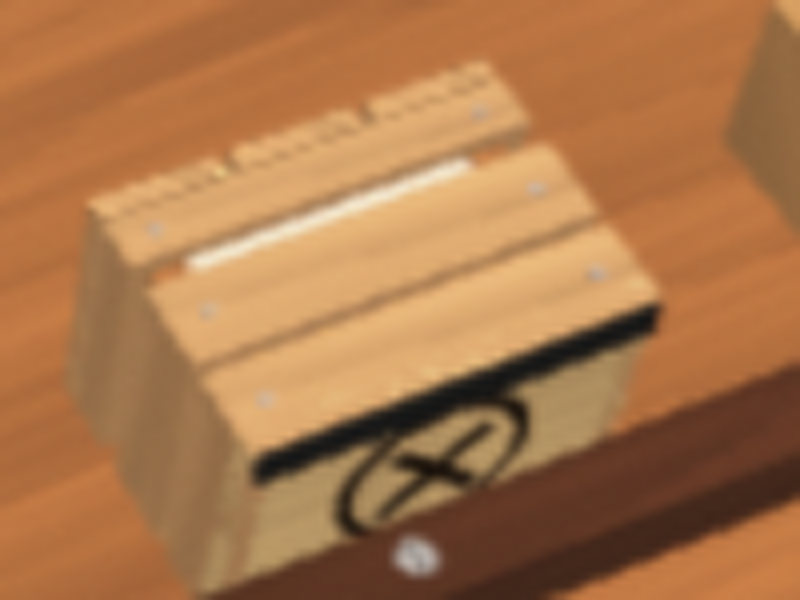

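Crop shows: underside upper edge from about (256,460) to (660,305); rail's front top edge through (205,597), (600,440) and (800,358).

```bash
python3 - <<'E'
from h import *
s=snap('scene'); m=lambda a:(365+(a[0]+.5)/8-.5,225+(a[1]+.5)/8-.5)
C=[at(s,m(a),100) for a in((256,456),(660,303))]; R=[at(s,m(a),35) for a in((205,597),(600,440),(800,358))]
print(np.round(C,1),np.round(R,1))
for X in(C,R): print('slope dx/dy',(X[-1][0]-X[0][0])/(X[-1][1]-X[0][1]))
k=np.polyfit([r[1] for r in R],[r[0] for r in R],1); print('gap',[np.polyval(k,c[1])-c[0] for c in C])
E
```

```text
[[728.1  95.9 100. ]
 [735.5 232.3 100. ]] [[732.   84.7  35. ]
 [738.5 224.3  35. ]
 [741.1 298.9  35. ]]
slope dx/dy 0.05463712291172109
slope dx/dy 0.04240577867586386
gap [np.float64(4.560788274632159), np.float64(2.9591213635840177)]
```

The apparent gap is 3–4 mm, close to measurement error. A second slow, firmer press will make sure it is seated.

```bash
python3 - <<'E'
from fit import *; from q import *
yr=-.045; n=np.array([np.cos(yr),np.sin(yr)]); t=.6; q=quatf(yr,t)
f=np.array([537.6,171.5])
T=lambda o,tz:[*(f+n*(o-60*np.sin(t))),tz+60*np.cos(t)]
bot.goto(T(50,160),q); bot.line_to(T(50,24),180,guard=10)
for o in np.arange(74,112,2):
    g=bot.line_to(T(o,24),30,guard=40); F=np.round(bot.current_force(),1)
    print(o,g,F,np.round(((np.array(bot.current_tool_pos())[:2]-f)@n+60*np.sin(t)),1))
    if g or F[0]<-40: break
bot.wait(.3); p=np.array(bot.current_tool_pos()); print(p.round(1),np.round(bot.current_force(),1))
b=T(50,24); bot.line_to(b,100); bot.line_to([*b[:2],230],250)
bot.goto([330,-60,330],quatf(0)); s=snap('scene','sc7.png'); snap('top','top7.png'); print(bot.current_t())
b=cv2.imread('pics/sc7.png')[225:300,365:465]
cv2.imwrite('pics/c7.png',cv2.resize(b,None,fx=8,fy=8,interpolation=cv2.INTER_CUBIC))
E
```

```text
74 False [-0.7  0.7  0.5] 73.7
76 False [-0.2 -0.1  0.3] 76.1
78 False [0.1 0.2 0.4] 78.2
80 False [ 0.2  0.6 -0.9] 80.2
82 False [-0.9  0.4  0.5] 82.2
84 False [-0.2 -0.2  0.7] 83.9
86 False [-6.  -0.   3.1] 84.3
88 False [-10.1   0.5   5.4] 84.6
90 False [-14.6   1.2   7.2] 84.8
92 False [-18.9   1.2  10.4] 85.1
94 False [-25.8   1.3  14.2] 85.3
96 False [-30.8   2.9  17.7] 85.5
98 False [-34.8   1.3  20. ] 85.7
100 False [-38.3   2.2  19. ] 85.9
102 False [-47.9   2.3  28.9] 86.1
[589.7 167.2  65. ] [-48.1   3.2  29.5]
46.6
```

View pics/c7.png

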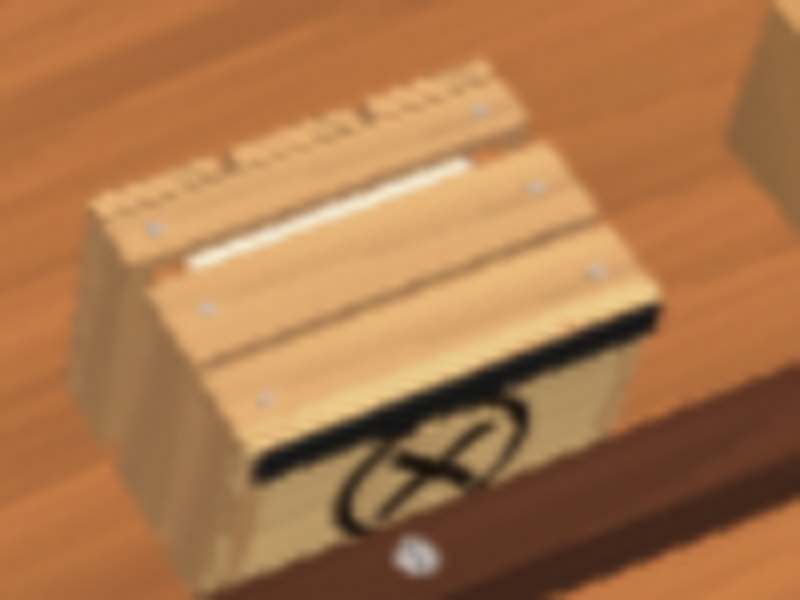

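```bash
python3 - <<'E'
import cv2
from cell import bot
a=cv2.imread('pics/scene0.png').astype(int);b=cv2.imread('pics/sc7.png').astype(int); D=abs(a-b).max(2)>40
for n,(u,v,r) in dict(jar=(309,229,14),tin=(332,258,14),cl=(488,238,28),cr=(176,352,28),tape=(171,301,20),bowl=(141,241,30),hammer=(422,192,18),turq=(224,210,22),blue=(352,158,24)).items(): print(n,D[v-r:v+r,u-r:u+r].mean().round(3))
bot.sign_off()
E
```

```text
jar 0.0
tin 0.0
cl 0.0
cr 0.0
tape 0.0
bowl 0.0
hammer 0.09
turq 0.043
blue 0.0
the job is handed in; nothing more can be done
```

I tipped both pine crates towards the robot. The left one carried the burnt ring-and-cross mark, so I pushed it as it lay against the rail between the cartons. The plain crate stays where it was tipped, and the job is handed in at about 47 s on the robot's clock.

- **Tipping:** my first try at the left crate, pushed dead level, tripped the 30 N guard, and the crate settled back upright. Following the tipping arc worked for both crates.
- **Contact with the rail:** on the last press the force rose to about 48 N while the tool moved only about 2 mm, so the crate is hard against the rail.
- **Squareness:** after the first push to the rail, the camera put the crate within about 0.7° of the rail. It also showed an apparent gap of 3–4 mm. That disagrees with the firm contact, but it is close to camera error (one pixel is about 2 mm), and I did not measure it again after the last press.
- **Other things on the bench:** comparing start and end pictures showed no change at the jar, tin, cartons, tape, bowl or blue crate. There were small changes in the hammer (9 % of pixels) and turquoise crate (4 %) windows. I put these down to the moved crates showing in those windows, but did not check.

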